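# Pack a pot sherd and fit the box cover over its studs

## Robot

A 7-joint arm with a two-finger parallel gripper is mounted at the origin on the work surface; the furniture and walls round the work are solid. World frame = base frame: x ahead of the robot, y to its left, z up, the work surface at z = 0. Lengths are in m, angles in rad, forces in N, time in s.
With the tool pointing down it reaches from about 0.35 to 0.9 m from the base axis. Payload 19.9 kg.
Tool frame: the origin (TCP) lies on the centre line of the jaws, within the pads' length; the fingertips stand 8 mm ahead of it and the grasp point (between the pads) lies 11 mm behind it (robot.tips_ahead is the x of the fingertips in the tool frame, in m); x points along the fingers, y is the direction in which the jaws open and shut, and the axes are right-handed (so a half turn about x gives the same grasp; the last joint's range is limited). The gripper opens to 94 mm and grips with 3 to 60 N. Pads are 16 mm wide; open, the fingers measure 119 mm over their backs; the gripper's body (75 mm by 177 mm) begins 78 mm behind the grasp point.
Start: joints at [-1.248, 0.417, -0.01, 1.614, 0.005, 1.111, -0.053], TCP at [0.222, 0.584, 0.213] pointing down, gripper open.
Joint ranges: [-2.81, 2.81], [-0.39, 2.02], [-1.27, 1.25], [0.06, 2.57], [-1.19, 4.33], [0.19, 2], [-2.82, 2.82]. Speed limits (rad/s): [1.89, 1.89, 2.39, 2.39, 3.01, 3.01, 3.01].

## Interface

Orientations are given as a unit quaternion [x, y, z, w].
In Python, from station import robot gives the robot as it stands. The module is installed in compiled form; this text tells all that it offers.
- The arm moves only by the shell command python3 -m handwheel 'ROWS' [FORCE]. ROWS is JSON, a list of rows, each an object with "jaw": the opening in per cent of the stroke, from 0 (shut) to 100 (fully open); "dp": the shift along the world's x, y, z in mm, a list of three; "yaw": the turn about the world's z in rad. In form: [{"jaw": jaw, "dp": [x, y, z], "yaw": yaw}, ...]. A call has 1 to 20 rows; each row shifts and turns the pose as measured when the row begins; what a row does not reach is not made up. A row lasts 1/12 s, in which the tool goes at most 41.7 mm and 7.16 degrees, less where a joint would pass 70% of its speed; a pose out of reach is approached as far as the arm can. A call with a gripper value outside its range is refused whole. The fingers move at their own pace and stop on an object; FORCE is the grip in N (left out, the last holds). Time passes only in rows, so rows that do not move let the fingers close. It gives the time, the measured TCP pose, the force and the opening at its end, in the units of the state.
- robot.state(): the state, without advancing time (a new reading comes with each control period).
- robot.get_image(name): name is "scene" or "top"; returns a dict with "img" (420x560x3 uint8, red, green, blue), "vertical_fov" (degrees; the focal length in pixels is half the picture's height over the tangent of half this angle, whatever the lens; pixels are square), "cx", "cy" (the principal point, pixels), "extrinsics" (4x4, takes a point from world to camera coordinates). Camera axes: x right, y down, z forward; pixel columns grow to the right and rows downward; lengths in m; the calibration is good to about 2 mm. A picture is of the moment at which its call begins. There is no depth.
- robot.job_done(): hands the job in, once; it reports no verdict.
Trained networks look in the newest picture that a camera, given by its name, has taken for a name from the list of things; names that differ only in an ending like _2 or _b are one class to them, and where a whole thing is asked for, a point or a joint stands for the part that bears it (a point fixed in the world has none). Each returns a list of dicts, best first, with "p" (0 to 1); they miss things now and then, are a little off and sometimes report something else, mostly with a low value. They report only what shows in the picture. A call takes as long as a camera call. They do not tell look-alikes from the thing itself.
- robot.cut_out(label, camera): "mask" (420x560 bool, what is visible of it).
- robot.spot_point(label, camera): "point" ([x, y, z] in m, in world coordinates, good to about 4 mm: a listed point, or the origin of a listed thing).
The state is a dict: "time": time; "joint_pos": joint angles; "qd": joint speeds; "joint_efforts": joint torques, N m; "ee_pos": TCP position; "tcp_rot": TCP orientation; "force": force on the tool from outside, world axes, zero at the start; "wrist_torque": the same for the moment, N m; "grip_width": finger opening in m.
Only numpy, scipy, OpenCV 4.12 (cv2) and the standard library are available. Lean on these libraries where they do the work, as an engineer would, in place of code of your own. Each camera call takes 0.05 s, during which the arm holds its last target.

## Task

Lay the pot sherd that lies by itself between the grey transport box and its blue cover into the well of the box. Then take the cover by its black grip, rest it lightly on the two studs of the box and slide it along the box, feeling for the place where its two holes drop over the studs, and let it down flat on the box; the studs are set a little differently each time. Be gentle, never forcing the cover, leave everything else where it is, and let go.

Things in the scene. Friction and masses are not known exactly. Their poses are not given: they have to be found in the camera images.
- box: (All sizes in mm.) Grey open transport box, fixed to the desk, 260 long (its x) x 110 wide (y) x 36 high. Origin: centre of its underside, on the desk; z up. Well 130 x 90, centred, its black padded floor 10 above the desk. Walls and the solid ledges at both ends are level, 36 above the desk. Each ledge carries a fixed steel stud on the centre line y = 0.
- slot_far (a point): Middle of the dark slot (for looks only) in the ledge at the box's +x end: box x = +90, y = 0, z = 36; its twin is at x = -90. An 8 mm stud with chamfered tip stands in each slot, 12 above the ledge (tip 48 above the desk). The studs are 180 apart, fixed during the job, but both shifted along x from the slot middles by the same unknown amount between -14 and +14.
- cover_grip (a point): Centre of the black block grip (50 along x, 16 along y, 34 high) that stands at the centre of the loose cover; 23 above the cover's underside, 17 below the grip's top; z up, axes those of the cover. It is 71 above the desk when the cover rests on the stud tips, 59 when the cover lies flat on the box with the studs through its holes.
- cover: Loose blue-painted metal cover, a flat plate 252 (x) x 104 (y) x 6 thick, about 0.3 kg, lying flat on the desk. Origin: centre of its underside. Two through holes of 10.4 diameter at x = +90 and -90, y = 0. The same either way round. It must not be pressed on the box or studs with more than 60 N.
- sherd_mid (a point): Centre, half-way up, of the loose brown pot sherd, a flat piece about 49 (x) x 54 (y) x 14 high with uneven edges, 0.06 kg, lying flat on the desk between box and cover; axes those of the sherd, z up.
- mug: Bystander, to be left alone: white mug with coloured spots, 88 across, 88 high. Origin: centre of its underside.
- tape_roll: Bystander, to be left alone: pale green roll of tape, lying flat, 119 across, 25 high. Origin: centre of its underside.
- jar: Bystander, to be left alone: clear jar with a red lid, 65 across, 99 high. Origin: centre of its underside.
- lens: Bystander, to be left alone: black hand lens, 62 x 146 x 12. Origin: centre of its underside.
- brush: Bystander, to be left alone: field brush with a wooden handle, 46 x 203 x 17. Origin: centre of its underside.
- stone: Bystander, to be left alone: yellow ochre lump, 60 x 69 x 54. Origin: centre of its underside.
There are look-alikes about, which are no part of the job. What is shaped like the part that bears sherd_mid but orange or red is not meant.

How it is judged:
By the outcome, as a careful person would: the job done as asked, in the order asked, and still so for the second after the job is handed in, with the robot touching nothing.
It also fails if it takes over 72 s, if anything falls off the work surface, if the arm or the gripper's body presses on something with over 40 N, if the wrist force passes 120 N, or if a joint passes its speed limit or range.

## Working session

There is one attempt and no reset: what is moved stays moved. The work goes in short steps, Python scripts to look and compute and a shell command to move; the robot and the scene stay as the last step left them, time stands still between calls to the robot, and variables do not carry over. Pictures are saved under pics/ and viewed, and the job is handed in when it is done.

```bash
mkdir -p pics
cat > h.py <<'E'
import numpy as np, cv2
from station import robot
def save(n,fn):
    d=robot.get_image(n); cv2.imwrite('pics/'+fn,cv2.cvtColor(d['img'],cv2.COLOR_RGB2BGR)); return d
def K(d):
    f=210/np.tan(np.radians(d['vertical_fov'])/2); return f
def proj(d,p):
    E=np.array(d['extrinsics']); c=E[:3,:3]@np.array(p)+E[:3,3]; f=K(d); return d['cx']+f*c[0]/c[2], d['cy']+f*c[1]/c[2]
def back(d,u,v,z):
    E=np.array(d['extrinsics']); R=E[:3,:3]; o=-R.T@E[:3,3]; f=K(d)
    r=R.T@np.array([(u-d['cx'])/f,(v-d['cy'])/f,1]); return o+r*(z-o[2])/r[2]
E
python3 - <<'E'
from h import *
a=save('scene','s0.png'); b=save('top','t0.png')
for d in(a,b): 
    E=np.array(d['extrinsics']); print(d['vertical_fov'],-E[:3,:3].T@E[:3,3])
for l in ['box','slot_far','cover_grip','cover','sherd_mid','mug','tape_roll','jar','lens','brush','stone']:
    for c in('scene','top'):
        print(l,c,[(round(r['p'],2),np.round(r['point'],3).tolist()) for r in robot.spot_point(l,c)[:4]])
print(robot.state())
E
```

```text
57.759971540975606 [-0.00709974 -0.77246329  0.84071456]
43.740521843134246 [0.34472543 0.03044972 1.6038892 ]
box scene [(0.85, [0.548, 0.26, -0.006]), (0.5, [0.299, 0.24, -0.005]), (0.35, [0.42, 0.472, 0.0])]
box top [(0.67, [0.547, 0.259, 0.004])]
slot_far scene [(0.73, [0.634, 0.239, 0.036])]
slot_far top [(0.55, [0.634, 0.237, 0.033])]
cover_grip scene [(0.73, [0.567, -0.212, 0.022])]
cover_grip top [(0.97, [0.57, -0.214, 0.023])]
cover scene [(0.93, [0.569, -0.212, -0.0])]
cover top [(0.58, [0.566, -0.217, 0.0])]
sherd_mid scene [(0.51, [0.496, -0.006, 0.005]), (0.45, [0.58, 0.104, 0.007]), (0.41, [0.603, -0.031, 0.002])]
sherd_mid top [(0.72, [0.582, 0.106, 0.001]), (0.65, [0.493, -0.001, 0.009]), (0.6, [0.607, -0.029, 0.009]), (0.3, [0.421, -0.428, 0.001])]
mug scene [(0.82, [0.656, 0.447, -0.004])]
mug top [(0.75, [0.66, 0.449, -0.001])]
tape_roll scene [(0.57, [0.422, 0.472, -0.001])]
tape_roll top [(0.79, [0.42, 0.472, 0.001])]
jar scene [(0.89, [0.658, -0.43, -0.002])]
jar top [(0.82, [0.66, -0.431, -0.001])]
lens scene [(0.7, [0.419, -0.43, -0.002]), (0.67, [0.6, -0.028,
[... 391 characters left out ...]
, 0.447, -0.001])]
{'time': 1.2, 'joint_pos': array([-1.2485201 ,  0.41737982, -0.01030394,  1.61360892,  0.00471519,
        1.11068336, -0.05299495]), 'qd': array([-0.0007885 ,  0.00164447,  0.00093116,  0.00018667, -0.00067266,
       -0.00042965, -0.00130224]), 'joint_efforts': array([-9.37114128e-04, -8.51082730e+01,  6.37038890e-01, -4.26275361e+01,
       -4.89036797e-02,  1.40510741e-02,  1.08928650e-04]), 'ee_pos': array([0.22237197, 0.58408318, 0.21343392]), 'tcp_rot': array([ 0.12787827,  0.6954292 , -0.12792151,  0.69545774]), 'force': array([-0.18563124,  0.43486825, -0.2663425 ]), 'wrist_torque': array([ 0.04222579,  0.01110442, -0.02375756]), 'grip_width': 0.09375661357843292}
```

View pics/s0.png

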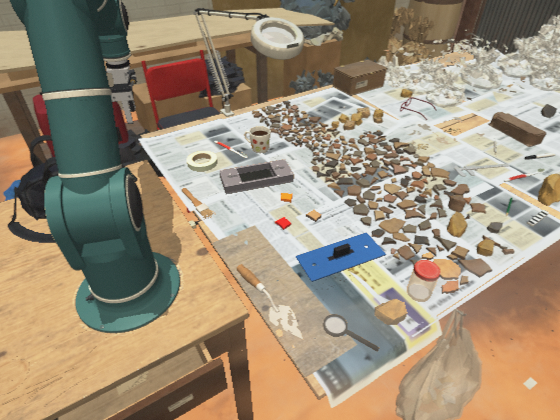

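View pics/t0.png

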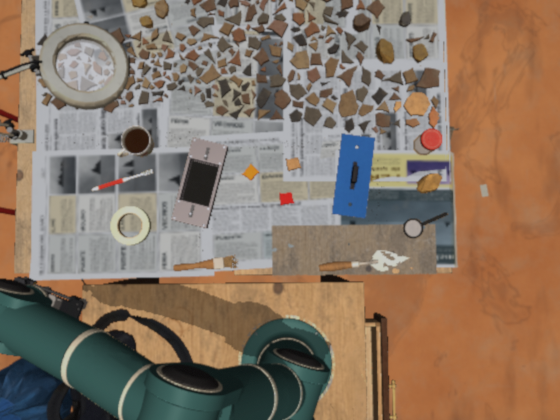

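The top view shows the box at about (200,182), an orange piece at (251,172), a red one at (286,198), a brownish one at (293,164), which is probably the right sherd, and the cover at (354,176). I'll enlarge these areas to check.

Run:
```python
from h import *
t=cv2.imread('pics/t0.png'); s=cv2.imread('pics/s0.png')
A=cv2.resize(t[130:230,165:245],None,fx=5,fy=5,interpolation=cv2.INTER_CUBIC)
B=cv2.resize(t[150:210,235:305],None,fx=4,fy=4,interpolation=cv2.INTER_CUBIC)
C=cv2.resize(s[180:240,260:340],None,fx=4,fy=4,interpolation=cv2.INTER_CUBIC)
im=np.zeros((500,730,3),np.uint8); im[:500,:400]=A; im[:240,405:685]=B; im[250:490,405:725]=C
cv2.imwrite('pics/z0.png',im)
d=robot.get_image('top')
for u,v in[(251,172),(286,198),(293,164)]: print(t[v,u,::-1],back(d,u,v,.014).round(3))
f=K(d);print('px/m',f/1.6)
for n,z in(('cover',.006),('box',.036)):
  for r in robot.cut_out(n,'top')[:2]:
    m=r['mask'].astype(np.uint8); c=max(cv2.findContours(m,0,1)[0],key=cv2.contourArea)
    q=cv2.boxPoints(cv2.minAreaRect(c)); w=np.array([back(d,u,v,z)[:2] for u,v in q])
    print(n,r['p'],w.round(4).tolist(),w.mean(0),[np.linalg.norm(w[i]-w[i-1]).round(3) for i in(0,1)])
    e=[w[i]-w[i-1] for i in(0,1)];e=max(e,key=np.linalg.norm);print('yaw',np.arctan2(e[1],e[0]))
for r in robot.cut_out('sherd_mid','top')[:4]:
    m=r['mask']; ys,xs=np.nonzero(m); p=back(d,xs.mean(),ys.mean(),.01); print('sherd',r['p'],p,len(xs),d['img'][m].mean(0))
    c=max(cv2.findContours(m.astype(np.uint8),0,1)[0],key=cv2.contourArea)
    q=cv2.boxPoints(cv2.minAreaRect(c)); print([back(d,u,v,.01)[:2].round(3).tolist() for u,v in q])
```

```text
[201 136  37] [0.581 0.101 0.014]
[201  42  37] [ 0.499 -0.005  0.014]
[189 140  91] [ 0.604 -0.028  0.014]
px/m 326.984946752393
cover 0.92 [[0.453, -0.1394], [0.7024, -0.1783], [0.686, -0.2869], [0.437, -0.2467]] [ 0.56960288 -0.21282489] [np.float64(0.109), np.float64(0.252)]
yaw -0.1547638851119168
box 0.58 [[0.4349, 0.3449], [0.6911, 0.2842], [0.661, 0.1666], [0.4056, 0.2288]] [0.5481824  0.25612252] [np.float64(0.12), np.float64(0.263)]
yaw -0.23282529746469854
sherd 0.57 [ 0.60600038 -0.02427021  0.01      ] 124 [179.00806452 134.61290323  91.95967742]
[[0.62, -0.004], [0.625, -0.041], [0.592, -0.046], [0.587, -0.009]]
sherd 0.52 [0.58198185 0.10580861 0.01      ] 166 [190.18674699 134.27710843  62.8373494 ]
[[0.58, 0.134], [0.609, 0.104], [0.582, 0.078], [0.553, 0.108]]
sherd 0.44 [ 0.49997303 -0.00261399  0.01      ] 162 [188.82716049  62.08024691  55.67901235]
[[0.514, 0.022], [0.522, -0.02], [0.485, -0.027], [0.478, 0.015]]
```

View pics/z0.png

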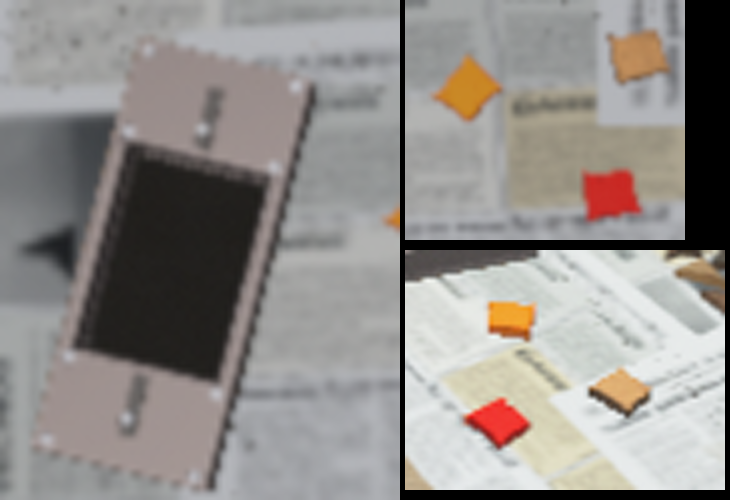

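The brown piece at top-view pixel (293,164) is the sherd. The studs show at about (205.6,156) and (190.2,213), towards the −x ends of their slots. Next I'll refine the poses.

Run:
```python
from h import *
import pickle
d=robot.get_image('top'); s=robot.get_image('scene')
tz=lambda x,y:(165+x/5-.4,130+y/5-.4)
def w(x,y,z): return back(d,*tz(x,y),z)[:2]
c=np.array([w(*p,.036) for p in[(135,36),(315,85),(205,490),(32,448)]]); print(c.round(4).tolist(),c.mean(0))
e=(c[0]+c[1]-c[2]-c[3])/2; g=(c[0]+c[3]-c[1]-c[2])/2; print(np.linalg.norm(e),np.linalg.norm(g),np.arctan2(e[1],e[0]),np.arctan2(g[1],g[0])-np.pi/2)
S=np.array([w(203,130,.046),w(126,417,.046)]); e2=S[0]-S[1]; print('studs',S,np.linalg.norm(e2),np.arctan2(e2[1],e2[0]),S.mean(0))
# sherd colour seg both
for n,D,z in(('top',d,.010),('scene',s,.010)):
    h=cv2.cvtColor(D['img'],cv2.COLOR_RGB2HSV).astype(int); 
    u,v=proj(D,[.605,-.027,.01]); m=np.zeros(h.shape[:2],np.uint8); y,x=int(v),int(u)
    sub=(h[y-14:y+15,x-14:x+15,1]>75)&(h[y-14:y+15,x-14:x+15,2]>50); m[y-14:y+15,x-14:x+15]=sub
    k,l,st,ce=cv2.connectedComponentsWithStats(m); i=l[y,x]; print(n,(u,v),st[i],ce[i],back(D,*ce[i],z))
    cc=cv2.findContours((l==i).astype(np.uint8),0,1)[0][0]; q=cv2.boxPoints(cv2.minAreaRect(cc)); print([back(D,*p,z)[:2].round(4).tolist() for p in q])
    b=cv2.resize(D['img'][y-20:y+20,x-25:x+25,::-1],None,fx=8,fy=8,interpolation=cv2.INTER_CUBIC); cv2.imwrite(f'pics/sh_{n}.png',b)
    us,vs=[],[]
# scene studs/box zoom
u,v=proj(s,[.548,.257,.036]);x,y=int(u),int(v);print(x,y)
cv2.imwrite('pics/sbox.png',cv2.resize(s['img'][y-30:y+30,x-50:x+50,::-1],None,fx=8,fy=8,interpolation=cv2.INTER_CUBIC))
for p in np.r_[S]: print(proj(s,[*p,.046]))
# yaw of tool
from scipy.spatial.transform import Rotation as R
print(R.from_quat(robot.state()['tcp_rot']).as_matrix().round(3))
```

```text
[[0.687, 0.2803], [0.6557, 0.1709], [0.4105, 0.2376], [0.4368, 0.3416]] [0.54749617 0.25762085]
0.255878276220109 0.11049783976614454 -0.25279498273266743 -0.2635205783146959
studs [[0.62699209 0.23759789]
 [0.45415095 0.2835372 ]] 0.1788420541999782 -0.25978302461769864 [0.54057152 0.26056754]
top (np.float64(292.7384116348416), np.float64(163.86945103149765)) [286 158  15  13 131] [292.90076336 163.64885496] [ 0.60567992 -0.02750795  0.01      ]
[[0.62, -0.005], [0.6289, -0.0421], [0.5945, -0.0501], [0.5856, -0.0131]]
scene (np.float64(313.4809144606542), np.float64(213.79557883878653)) [306 210  15  11  93] [313.50537634 214.84946237] [ 0.60190413 -0.0313515   0.01      ]
[[0.5799, -0.0169], [0.6139, 0.0057], [0.625, -0.0422], [0.5915, -0.0633]]
256 171
(np.float64(276.85770756933516), np.float64(165.16322606345705))
(np.float64(229.8489529271485), np.float64(173.24219876202577))
[[ 0.     0.356  0.935]
 [-0.     0.935 -0.356]
 [-1.    -0.     0.   ]]
```

View pics/sh_top.png

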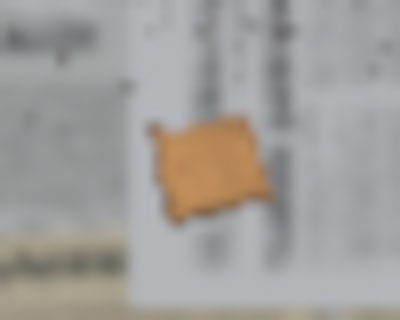

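View pics/sbox.png

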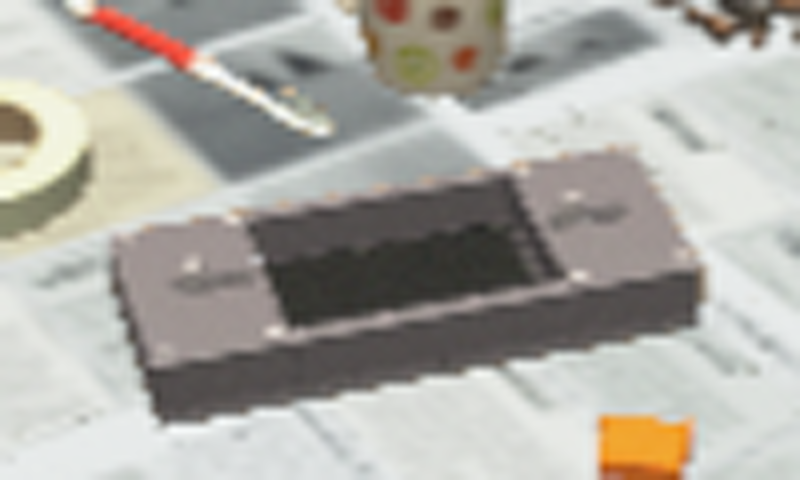

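Box centre (0.5475, 0.2576), yaw ≈ −0.255. The studs' midpoint is about 7.5 mm towards −x, and the scene camera agrees. Sherd at (0.605, −0.0285); I'll grip its y-faces with the jaw axis at about 1.85 rad, a turn of +0.64.

```bash
python3 -m handwheel '[{"jaw":100,"dp":[20,-33,0],"yaw":0.06},{"jaw":100,"dp":[20,-33,0],"yaw":0.06},{"jaw":100,"dp":[20,-33,0],"yaw":0.06},{"jaw":100,"dp":[20,-33,0],"yaw":0.06},{"jaw":100,"dp":[20,-33,0],"yaw":0.06},{"jaw":100,"dp":[20,-33,0],"yaw":0.06},{"jaw":100,"dp":[20,-33,0],"yaw":0.06},{"jaw":100,"dp":[20,-33,0],"yaw":0.06},{"jaw":100,"dp":[20,-33,0],"yaw":0.06},{"jaw":100,"dp":[20,-33,0],"yaw":0.06},{"jaw":100,"dp":[20,-33,0],"yaw":0.04},{"jaw":100,"dp":[20,-33,0],"yaw":0},{"jaw":100,"dp":[20,-33,0],"yaw":0},{"jaw":100,"dp":[20,-33,0],"yaw":0},{"jaw":100,"dp":[20,-33,0],"yaw":0},{"jaw":100,"dp":[20,-33,0],"yaw":0},{"jaw":100,"dp":[20,-33,0],"yaw":0},{"jaw":100,"dp":[20,-33,0],"yaw":0}]' 15
cat >> h.py <<'E'
from scipy.spatial.transform import Rotation as R
def st():
    s=robot.state(); m=R.from_quat(s['tcp_rot']).as_matrix(); print('t',round(s['time'],2),'pos',(s['ee_pos']*1000).round(1),'jaw ang',round(np.arctan2(m[1,1],m[0,1]),3),'xax',m[:,0].round(3),'F',s['force'].round(1),'w',round(s['grip_width']*1000,1)); return s
E
python3 -c "
from h import *
st()"
```

```text
time: 3.0
ee_pos: [0.5871, -0.034, 0.2159]
tcp_rot: [-0.113, 0.696, 0.115, 0.699]
force: [0.8, 1.1, -0.2]
grip_width: 0.0936
t 3.0 pos [587.1 -34.  215.9] jaw ang 1.895 xax [ 0.003  0.004 -1.   ] F [ 0.8  1.1 -0.2] w 93.6
```

```bash
python3 -m handwheel '[{"jaw":100,"dp":[9,3,-30],"yaw":-0.02},{"jaw":100,"dp":[9,3,-35],"yaw":-0.02},{"jaw":100,"dp":[0,0,-35],"yaw":0},{"jaw":100,"dp":[0,0,-30],"yaw":0},{"jaw":100,"dp":[0,0,-15],"yaw":0},{"jaw":100,"dp":[0,0,0],"yaw":0},{"jaw":100,"dp":[0,0,0],"yaw":0}]'
python3 -c "
from h import *
st(); save('top','t1.png'); save('scene','s1.png')
t=cv2.imread('pics/t1.png')[120:210,240:350];s=cv2.imread('pics/s1.png')[150:250,250:370]
im=np.zeros((500,800,3),np.uint8);im[:360,:395]=cv2.resize(t,None,fx=4,fy=4)[:,:395];im[:333,400:800]=cv2.resize(s,(400,333));cv2.imwrite('pics/z1.png',im)"
```

```text
time: 3.58
ee_pos: [0.6096, -0.0401, 0.0662]
tcp_rot: [-0.095, 0.697, 0.094, 0.704]
force: [-0.9, 0.9, 0.8]
grip_width: 0.0935
t 3.58 pos [609.6 -40.1  66.2] jaw ang 1.84 xax [ 0.009 -0.    -1.   ] F [-0.9  0.9  0.8] w 93.5
```

View pics/z1.png

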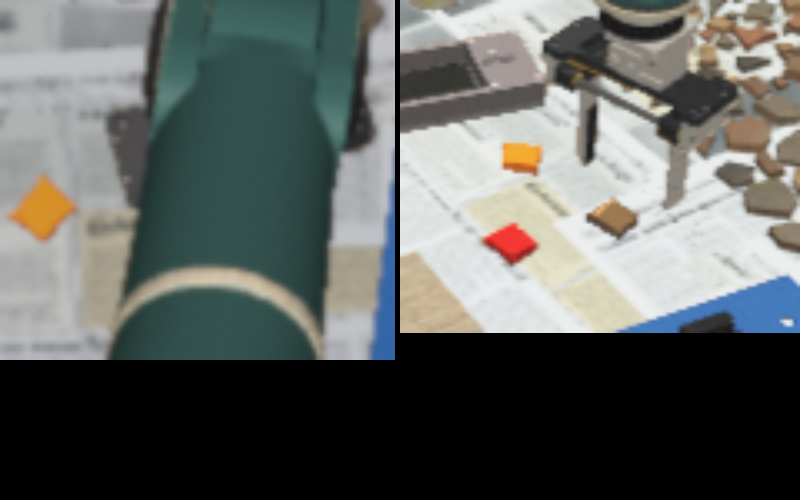

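The arm drifted while coasting, to y −40 mm where I want −28. I'll correct that before the final descent.

```bash
python3 -m handwheel '[{"jaw":100,"dp":[-4,12,-10],"yaw":0},{"jaw":100,"dp":[0,0,-10],"yaw":0},{"jaw":100,"dp":[0,0,0],"yaw":0},{"jaw":100,"dp":[0,0,0],"yaw":0},{"jaw":100,"dp":[0,0,0],"yaw":0}]'
python3 -c "
from h import *
st()"
```

```text
time: 4.1
ee_pos: [0.6082, -0.0258, 0.0501]
tcp_rot: [-0.096, 0.694, 0.095, 0.707]
force: [-0.2, -0.5, 0.0]
grip_width: 0.0938
t 4.1 pos [608.2 -25.8  50.1] jaw ang 1.841 xax [ 0.018  0.001 -1.   ] F [-0.2 -0.5  0. ] w 93.8
```

```bash
python3 -m handwheel '[{"jaw":100,"dp":[-3,-2,-15],"yaw":0},{"jaw":100,"dp":[0,0,-10],"yaw":0},{"jaw":100,"dp":[0,0,-7],"yaw":0},{"jaw":100,"dp":[0,0,-4],"yaw":0},{"jaw":100,"dp":[0,0,0],"yaw":0},{"jaw":100,"dp":[0,0,0],"yaw":0}]'
python3 -c "
from h import *
st()"
```

```text
time: 4.6
ee_pos: [0.6067, -0.0282, 0.0139]
tcp_rot: [-0.096, 0.693, 0.094, 0.708]
force: [0.3, -0.0, -0.1]
grip_width: 0.0937
t 4.6 pos [606.7 -28.2  13.9] jaw ang 1.841 xax [ 0.021  0.001 -1.   ] F [ 0.3 -0.  -0.1] w 93.7
```

```bash
python3 -m handwheel '[{"jaw":0,"dp":[-1,0,-3],"yaw":0},{"jaw":0,"dp":[0,0,0],"yaw":0},{"jaw":0,"dp":[0,0,0],"yaw":0},{"jaw":0,"dp":[0,0,0],"yaw":0},{"jaw":0,"dp":[0,0,0],"yaw":0},{"jaw":0,"dp":[0,0,0],"yaw":0},{"jaw":0,"dp":[0,0,0],"yaw":0},{"jaw":0,"dp":[0,0,0],"yaw":0},{"jaw":0,"dp":[0,0,0],"yaw":0},{"jaw":0,"dp":[0,0,0],"yaw":0}]' 15
python3 -c "
from h import *
st(); save('scene','s2.png')
s=cv2.imread('pics/s2.png')[150:250,250:370];cv2.imwrite('pics/z2.png',cv2.resize(s,None,fx=5,fy=5))"
```

```text
time: 5.43
ee_pos: [0.6068, -0.0282, 0.0124]
tcp_rot: [-0.096, 0.693, 0.094, 0.709]
force: [0.9, -0.6, 0.4]
grip_width: 0.0406
t 5.43 pos [606.8 -28.2  12.4] jaw ang 1.841 xax [ 0.023  0.001 -1.   ] F [ 0.9 -0.6  0.4] w 40.6
```

View pics/z2.png

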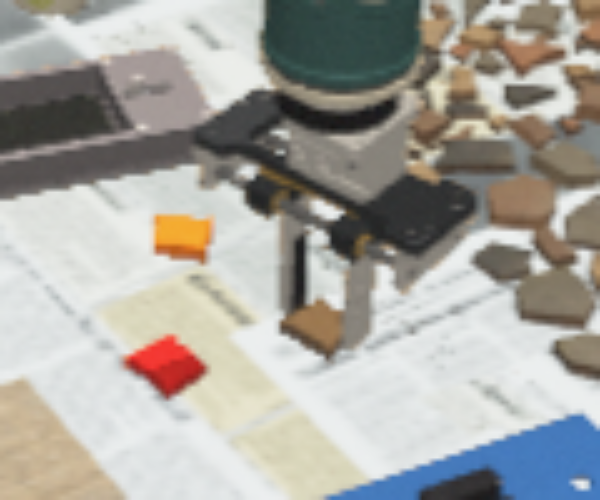

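The sherd sits between the pads at about (315,325) in the crop. I'll confirm the fingers have stopped, then lift.

```bash
python3 -m handwheel '[{"jaw":0,"dp":[0,0,0],"yaw":0},{"jaw":0,"dp":[0,0,0],"yaw":0},{"jaw":0,"dp":[0,0,0],"yaw":0},{"jaw":0,"dp":[0,0,15],"yaw":0},{"jaw":0,"dp":[0,0,25],"yaw":0},{"jaw":0,"dp":[0,0,25],"yaw":0},{"jaw":0,"dp":[0,0,15],"yaw":0},{"jaw":0,"dp":[0,0,0],"yaw":0},{"jaw":0,"dp":[0,0,0],"yaw":0},{"jaw":0,"dp":[0,0,0],"yaw":0}]' 20
python3 -c "
from h import *
st(); save('scene','s3.png')
s=cv2.imread('pics/s3.png')[110:250,250:370];cv2.imwrite('pics/z3.png',cv2.resize(s,None,fx=4,fy=4))"
```

```text
time: 6.32
ee_pos: [0.6051, -0.0282, 0.0938]
tcp_rot: [-0.096, 0.694, 0.095, 0.708]
force: [-0.2, 1.1, -0.7]
grip_width: 0.0408
t 6.32 pos [605.1 -28.2  93.8] jaw ang 1.841 xax [ 0.02   0.001 -1.   ] F [-0.2  1.1 -0.7] w 40.8
```

View pics/z3.png

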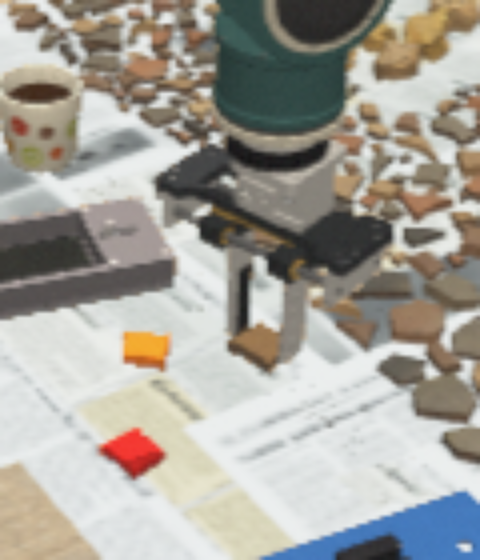

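```bash
python3 -m handwheel '[{"jaw":0,"dp":[-3,15,15],"yaw":0.1},{"jaw":0,"dp":[-5,25,5],"yaw":0.1},{"jaw":0,"dp":[-6,29,0],"yaw":0.1},{"jaw":0,"dp":[-6,29,0],"yaw":0.1},{"jaw":0,"dp":[-6,29,0],"yaw":0.1},{"jaw":0,"dp":[-6,29,0],"yaw":0.1},{"jaw":0,"dp":[-6,29,0],"yaw":0.1},{"jaw":0,"dp":[-6,29,0],"yaw":0.1},{"jaw":0,"dp":[-6,29,0],"yaw":0.1},{"jaw":0,"dp":[-5,20,0],"yaw":0.1},{"jaw":0,"dp":[-2,10,0],"yaw":0},{"jaw":0,"dp":[0,0,0],"yaw":0},{"jaw":0,"dp":[0,0,0],"yaw":0},{"jaw":0,"dp":[0,0,0],"yaw":0}]'
python3 -c "
from h import *
st(); save('scene','s4.png');
s=cv2.imread('pics/s4.png')[80:220,190:330];cv2.imwrite('pics/z4.png',cv2.resize(s,None,fx=4,fy=4))"
```

```text
time: 7.53
ee_pos: [0.5368, 0.2516, 0.0996]
tcp_rot: [-0.427, 0.562, 0.432, 0.562]
force: [-0.4, 0.4, -1.3]
grip_width: 0.041
t 7.53 pos [536.8 251.6  99.6] jaw ang 2.876 xax [-0.004  0.006 -1.   ] F [-0.4  0.4 -1.3] w 41.0
```

View pics/z4.png

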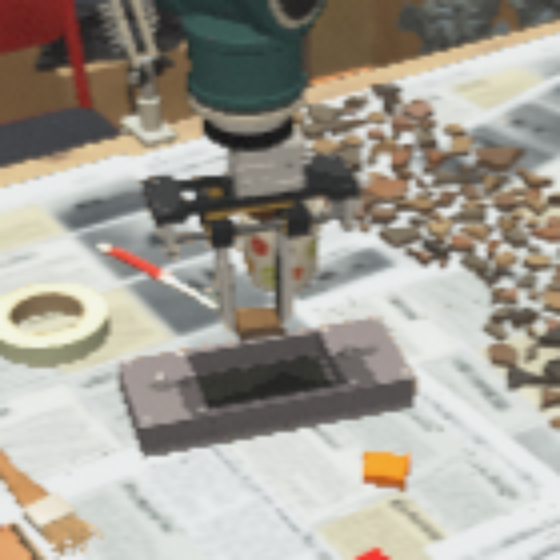

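```bash
python3 -m handwheel '[{"jaw":0,"dp":[10,6,-5],"yaw":0},{"jaw":0,"dp":[0,0,-10],"yaw":0},{"jaw":0,"dp":[0,0,-15],"yaw":0},{"jaw":0,"dp":[0,0,-15],"yaw":0},{"jaw":0,"dp":[0,0,-8],"yaw":0},{"jaw":0,"dp":[0,0,-2],"yaw":0},{"jaw":0,"dp":[0,0,0],"yaw":0},{"jaw":0,"dp":[0,0,0],"yaw":0}]'
python3 -c "
from h import *
st()"
```

```text
time: 8.25
ee_pos: [0.5493, 0.2473, 0.0412]
tcp_rot: [-0.423, 0.566, 0.425, 0.566]
force: [-0.7, 0.1, -0.6]
grip_width: 0.0405
t 8.25 pos [549.3 247.3  41.2] jaw ang 2.856 xax [-0.003  0.002 -1.   ] F [-0.7  0.1 -0.6] w 40.5
```

```bash
python3 -m handwheel '[{"jaw":0,"dp":[-2,9,0],"yaw":0},{"jaw":0,"dp":[0,0,-5],"yaw":0},{"jaw":0,"dp":[0,0,-6],"yaw":0},{"jaw":0,"dp":[0,0,-4],"yaw":0},{"jaw":0,"dp":[0,0,-1],"yaw":0},{"jaw":0,"dp":[0,0,0],"yaw":0},{"jaw":0,"dp":[0,0,0],"yaw":0}]'
python3 -c "
from h import *
st()"
```

```text
time: 8.83
ee_pos: [0.5479, 0.2581, 0.0256]
tcp_rot: [-0.423, 0.565, 0.425, 0.567]
force: [-0.3, -0.3, -1.4]
grip_width: 0.0408
t 8.83 pos [547.9 258.1  25.6] jaw ang 2.856 xax [-0.     0.003 -1.   ] F [-0.3 -0.3 -1.4] w 40.8
```

Two mm lower, then open the jaw partway to 75 mm (outer width ≈ 100 mm, which fits the 130 mm well), and go up.

```bash
python3 -m handwheel '[{"jaw":0,"dp":[0,0,-3],"yaw":0},{"jaw":0,"dp":[0,0,0],"yaw":0},{"jaw":0,"dp":[0,0,0],"yaw":0},{"jaw":75,"dp":[0,0,0],"yaw":0},{"jaw":75,"dp":[0,0,0],"yaw":0},{"jaw":75,"dp":[0,0,0],"yaw":0},{"jaw":75,"dp":[0,0,0],"yaw":0},{"jaw":75,"dp":[0,0,0],"yaw":0},{"jaw":75,"dp":[0,0,0],"yaw":0},{"jaw":75,"dp":[0,0,15],"yaw":0},{"jaw":75,"dp":[0,0,30],"yaw":0},{"jaw":75,"dp":[0,0,30],"yaw":0},{"jaw":75,"dp":[0,0,30],"yaw":0},{"jaw":75,"dp":[0,0,15],"yaw":0},{"jaw":75,"dp":[0,0,0],"yaw":0},{"jaw":75,"dp":[0,0,0],"yaw":0}]'
python3 -c "
from h import *
st(); save('scene','s5.png');
s=cv2.imread('pics/s5.png')[80:220,190:330];cv2.imwrite('pics/z5.png',cv2.resize(s,None,fx=4,fy=4))"
```

```text
time: 10.17
ee_pos: [0.5467, 0.2571, 0.1473]
tcp_rot: [-0.423, 0.566, 0.425, 0.566]
force: [-0.3, 0.4, -1.1]
grip_width: 0.0701
t 10.17 pos [546.7 257.1 147.3] jaw ang 2.856 xax [-0.002  0.003 -1.   ] F [-0.3  0.4 -1.1] w 70.1
```

View pics/z5.png

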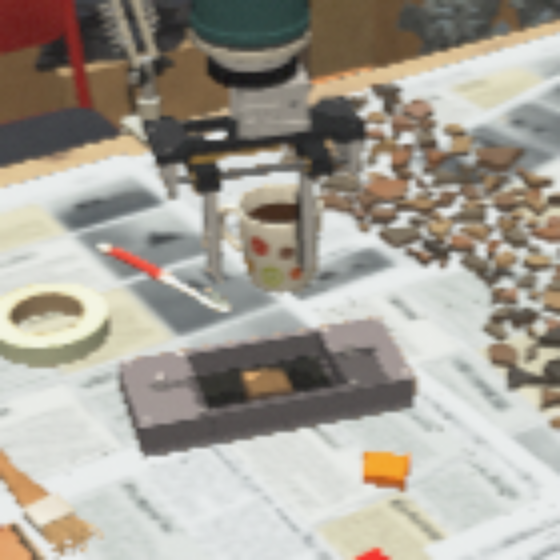

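The sherd lies in the middle of the well, at about (268,381) in the crop. Next I'll refine the cover pose from the first pictures.

Run:
```python
from h import *
d=robot.get_image('top'); s=robot.get_image('scene')
im=cv2.imread('pics/t0.png'); h=cv2.cvtColor(im,cv2.COLOR_BGR2HSV).astype(int)
B=((abs(h[...,0]-108)<12)&(h[...,1]>140)&(h[...,2]>90)).astype(np.uint8)
B[:125]=0;B[225:]=0;B[:,:325]=0;B[:,380:]=0
c=max(cv2.findContours(B,0,1)[0],key=cv2.contourArea); q=cv2.boxPoints(cv2.minAreaRect(c))
w=np.array([back(d,*p,.006)[:2] for p in q]); print(w.round(4).tolist(),w.mean(0),[np.linalg.norm(w[i]-w[i-1]) for i in(0,1)])
e=max([w[i]-w[i-1] for i in(0,1)],key=np.linalg.norm);print(np.arctan2(e[1],e[0]))
G=((h[...,2]<60)).astype(np.uint8)
G[:150]=0;G[200:]=0;G[:,:345]=0;G[:,:345]=0;G[:,363:]=0
ys,xs=np.nonzero(G);print(xs.mean(),ys.mean(),back(d,xs.mean(),ys.mean(),.04))
cv2.imwrite('pics/zc.png',cv2.resize(im[125:225,320:390],None,fx=6,fy=6,interpolation=cv2.INTER_CUBIC))
print('predicted grip top',proj(d,[.57,-.2135,.04]))
st()
```

```text
[[0.4511, -0.1457], [0.6975, -0.1792], [0.6844, -0.2794], [0.4384, -0.2447]] [ 0.56787205 -0.21225506] [np.float64(0.0998786004872189), np.float64(0.24861781939258565)]
-0.13521476242285824
353.84615384615387 174.89423076923077 [ 0.56467947 -0.20948457  0.04      ]
predicted grip top (np.float64(355.1412528510758), np.float64(173.12861269922377))
t 10.32 pos [546.1 256.8 145.8] jaw ang 2.856 xax [-0.004  0.001 -1.   ] F [-0.4  0.2 -0.5] w 70.5
```

View pics/zc.png

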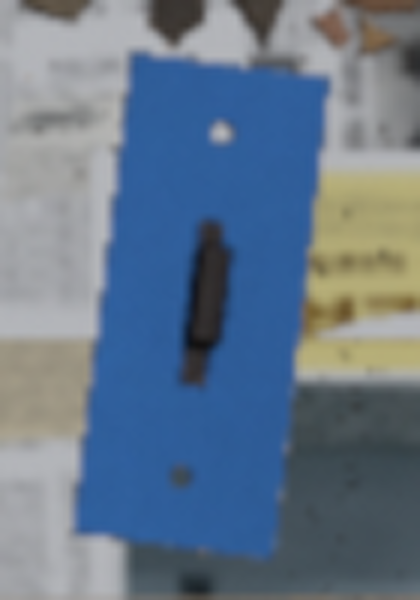

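Run:
```python
from h import *
d=robot.get_image('top')
f=lambda x,y,z:back(d,320+x/6-.4,125+y/6-.4,z)[:2]
a,b=f(221,132,.004),f(180,477,.004);e=a-b;print(a,b,(a+b)/2,np.linalg.norm(e),np.arctan2(e[1],e[0]))
print(f(210,285,.04))
c=[f(*p,.006) for p in[(131,54),(329,78),(274,556),(78,532)]];print(np.mean(c,0)); e=c[0]+c[1]-c[2]-c[3];print(np.arctan2(e[1],e[0]))
```

```text
[ 0.65789175 -0.22492927] [ 0.47958283 -0.20002434] [ 0.56873729 -0.2124768 ] 0.18003979369517106 -0.13877515495264509
[ 0.57314093 -0.21193908]
[ 0.5685411  -0.21347232]
-0.1331058000813173
```

```bash
python3 -m handwheel '[{"jaw":75,"dp":[0,-15,0],"yaw":-0.09},{"jaw":75,"dp":[1,-25,0],"yaw":-0.09},{"jaw":75,"dp":[1,-32,0],"yaw":-0.09},{"jaw":75,"dp":[1,-32,0],"yaw":-0.09},{"jaw":75,"dp":[1,-32,0],"yaw":-0.09},{"jaw":75,"dp":[1,-32,0],"yaw":-0.09},{"jaw":75,"dp":[2,-32,0],"yaw":-0.09},{"jaw":75,"dp":[2,-32,0],"yaw":-0.09},{"jaw":75,"dp":[2,-32,0],"yaw":-0.09},{"jaw":75,"dp":[2,-32,0],"yaw":-0.09},{"jaw":75,"dp":[2,-32,0],"yaw":-0.09},{"jaw":75,"dp":[2,-32,0],"yaw":-0.09},{"jaw":75,"dp":[2,-32,0],"yaw":-0.09},{"jaw":75,"dp":[1,-32,0],"yaw":-0.09},{"jaw":75,"dp":[1,-20,0],"yaw":-0.09},{"jaw":75,"dp":[0,-10,0],"yaw":-0.04},{"jaw":75,"dp":[0,0,0],"yaw":0},{"jaw":75,"dp":[0,0,0],"yaw":0},{"jaw":75,"dp":[0,0,0],"yaw":0}]'
python3 -c "
from h import *
st()"
```

```text
time: 11.95
ee_pos: [0.5536, -0.2157, 0.1267]
tcp_rot: [0.062, 0.713, -0.053, 0.697]
force: [0.4, 0.2, 0.8]
grip_width: 0.0707
t 11.95 pos [ 553.6 -215.7  126.7] jaw ang 1.407 xax [-0.022  0.015 -1.   ] F [0.4 0.2 0.8] w 70.7
```

```bash
python3 -m handwheel '[{"jaw":75,"dp":[8,1,-10],"yaw":0.015},{"jaw":75,"dp":[7,1,-15],"yaw":0.012},{"jaw":75,"dp":[0,0,-15],"yaw":0},{"jaw":75,"dp":[0,0,-12],"yaw":0},{"jaw":75,"dp":[0,0,-8],"yaw":0},{"jaw":75,"dp":[0,0,-3],"yaw":0},{"jaw":75,"dp":[0,0,0],"yaw":0},{"jaw":75,"dp":[0,0,0],"yaw":0},{"jaw":75,"dp":[0,0,0],"yaw":0}]'
python3 -c "
from h import *
st();save('scene','s6.png')
s=cv2.imread('pics/s6.png')[170:300,270:420];cv2.imwrite('pics/z6.png',cv2.resize(s,None,fx=4,fy=4))"
```

```text
time: 12.7
ee_pos: [0.5732, -0.203, 0.0581]
tcp_rot: [0.045, 0.714, -0.033, 0.698]
force: [0.1, -0.2, 0.1]
grip_width: 0.0703
t 12.7 pos [ 573.2 -203.    58.1] jaw ang 1.459 xax [-0.021  0.018 -1.   ] F [ 0.1 -0.2  0.1] w 70.3
```

View pics/z6.png

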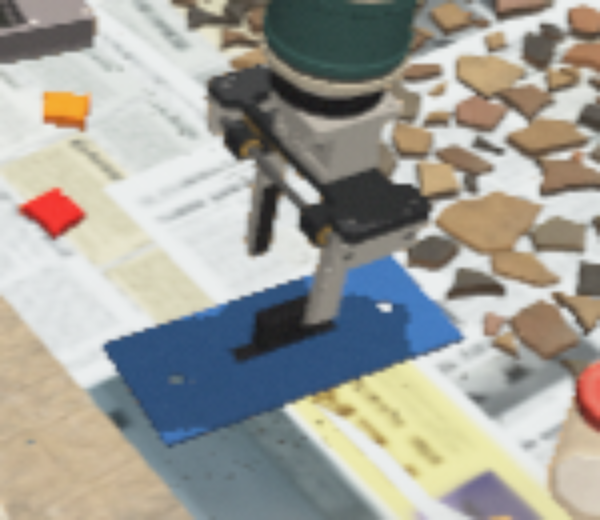

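```bash
python3 -m handwheel '[{"jaw":75,"dp":[-4,-9,0],"yaw":-0.025},{"jaw":75,"dp":[0,0,0],"yaw":0},{"jaw":75,"dp":[0,0,0],"yaw":0}]'
python3 -c "
from h import *
st()"
```

```text
time: 13.0
ee_pos: [0.5694, -0.2135, 0.0598]
tcp_rot: [0.055, 0.712, -0.043, 0.698]
force: [-0.5, 0.1, 0.9]
grip_width: 0.0706
t 13.0 pos [ 569.4 -213.5   59.8] jaw ang 1.431 xax [-0.019  0.018 -1.   ] F [-0.5  0.1  0.9] w 70.6
```

```bash
python3 -m handwheel '[{"jaw":75,"dp":[0,0,-8],"yaw":0},{"jaw":75,"dp":[0,0,-10],"yaw":0},{"jaw":75,"dp":[0,0,-8],"yaw":0},{"jaw":75,"dp":[0,0,-6],"yaw":0},{"jaw":75,"dp":[0,0,-3],"yaw":0},{"jaw":75,"dp":[0,0,0],"yaw":0},{"jaw":75,"dp":[0,0,0],"yaw":0}]'
python3 -c "
from h import *
st()"
```

```text
time: 13.58
ee_pos: [0.5687, -0.2136, 0.0202]
tcp_rot: [0.056, 0.713, -0.043, 0.698]
force: [0.6, 0.2, 0.1]
grip_width: 0.0704
t 13.58 pos [ 568.7 -213.6   20.2] jaw ang 1.43 xax [-0.019  0.018 -1.   ] F [0.6 0.2 0.1] w 70.4
```

```bash
python3 -m handwheel '[{"jaw":0,"dp":[0,0,0],"yaw":0},{"jaw":0,"dp":[0,0,0],"yaw":0},{"jaw":0,"dp":[0,0,0],"yaw":0},{"jaw":0,"dp":[0,0,0],"yaw":0},{"jaw":0,"dp":[0,0,0],"yaw":0},{"jaw":0,"dp":[0,0,0],"yaw":0},{"jaw":0,"dp":[0,0,0],"yaw":0},{"jaw":0,"dp":[0,0,0],"yaw":0},{"jaw":0,"dp":[0,0,0],"yaw":0},{"jaw":0,"dp":[0,0,0],"yaw":0},{"jaw":0,"dp":[0,0,0],"yaw":0},{"jaw":0,"dp":[0,0,0],"yaw":0}]' 30
python3 -c "
from h import *
st();save('scene','s7.png')
s=cv2.imread('pics/s7.png')[170:300,270:420];cv2.imwrite('pics/z7.png',cv2.resize(s,None,fx=4,fy=4))"
```

```text
time: 14.58
ee_pos: [0.5695, -0.2139, 0.0218]
tcp_rot: [0.055, 0.712, -0.044, 0.699]
force: [-1.0, 0.1, 0.4]
grip_width: 0.0154
t 14.58 pos [ 569.5 -213.9   21.8] jaw ang 1.431 xax [-0.017  0.018 -1.   ] F [-1.   0.1  0.4] w 15.4
```

View pics/z7.png

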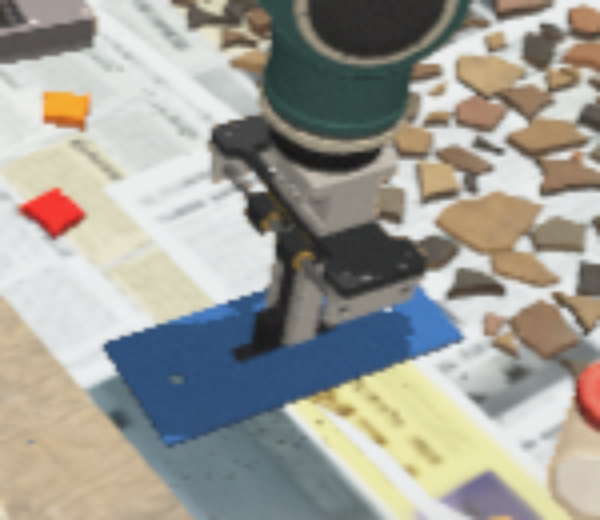

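```bash
python3 -m handwheel '[{"jaw":0,"dp":[0,0,6],"yaw":0},{"jaw":0,"dp":[0,0,12],"yaw":0},{"jaw":0,"dp":[0,0,18],"yaw":0},{"jaw":0,"dp":[0,0,20],"yaw":0},{"jaw":0,"dp":[0,0,20],"yaw":0},{"jaw":0,"dp":[0,0,15],"yaw":0},{"jaw":0,"dp":[0,0,8],"yaw":0},{"jaw":0,"dp":[0,0,0],"yaw":0},{"jaw":0,"dp":[0,0,0],"yaw":0},{"jaw":0,"dp":[0,0,0],"yaw":0}]' 40
python3 -c "
from h import *
st();save('scene','s8.png')
s=cv2.imread('pics/s8.png')[140:300,270:420];cv2.imwrite('pics/z8.png',cv2.resize(s,None,fx=3.5,fy=3.5))"
```

```text
time: 15.47
ee_pos: [0.5672, -0.2131, 0.1284]
tcp_rot: [0.056, 0.713, -0.043, 0.698]
force: [-0.1, -0.1, -4.0]
grip_width: 0.0158
t 15.47 pos [ 567.2 -213.1  128.4] jaw ang 1.43 xax [-0.02   0.019 -1.   ] F [-0.1 -0.1 -4. ] w 15.8
```

View pics/z8.png

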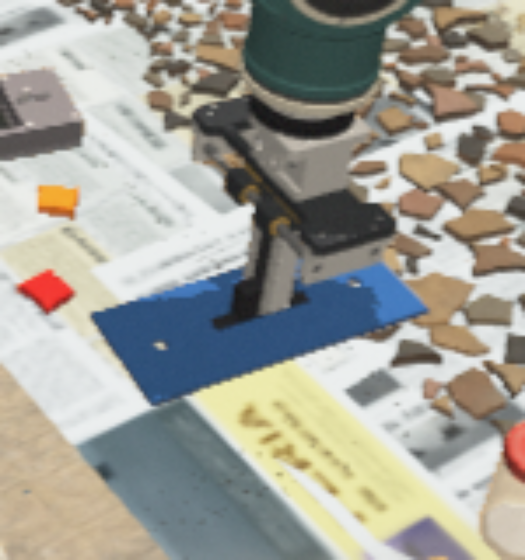

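Lifted level, with the wrist at about −4 N. Now I'll carry it to the box, aiming about 12 mm in box +x of the expected drop-in place.

```bash
python3 -m handwheel '[{"jaw":0,"dp":[0,10,1],"yaw":0},{"jaw":0,"dp":[-1,18,1],"yaw":-0.01},{"jaw":0,"dp":[-1,25,1],"yaw":-0.01},{"jaw":0,"dp":[-1,25,1],"yaw":-0.01},{"jaw":0,"dp":[-1,25,1],"yaw":-0.01},{"jaw":0,"dp":[-1,25,1],"yaw":-0.01},{"jaw":0,"dp":[-1,25,1],"yaw":-0.01},{"jaw":0,"dp":[-1,25,1],"yaw":-0.01},{"jaw":0,"dp":[-1,25,1],"yaw":-0.01},{"jaw":0,"dp":[-1,25,1],"yaw":-0.01},{"jaw":0,"dp":[-1,25,1],"yaw":-0.01},{"jaw":0,"dp":[-1,25,1],"yaw":-0.01},{"jaw":0,"dp":[-1,25,1],"yaw":-0.01},{"jaw":0,"dp":[-1,25,1],"yaw":-0.01},{"jaw":0,"dp":[-1,25,1],"yaw":0},{"jaw":0,"dp":[-1,25,1],"yaw":0},{"jaw":0,"dp":[-1,20,1],"yaw":0},{"jaw":0,"dp":[0,15,0],"yaw":0},{"jaw":0,"dp":[0,8,0],"yaw":0},{"jaw":0,"dp":[0,0,0],"yaw":0}]'
python3 -c "
from h import *
st()"
```

```text
time: 17.18
ee_pos: [0.5326, 0.2404, 0.1315]
tcp_rot: [0.101, 0.716, -0.091, 0.684]
force: [-0.0, -0.4, -4.2]
grip_width: 0.0152
t 17.18 pos [532.6 240.4 131.5] jaw ang 1.297 xax [-0.043  0.02  -0.999] F [-0.  -0.4 -4.2] w 15.2
```

```bash
python3 -m handwheel '[{"jaw":0,"dp":[19,17,-8],"yaw":0.015},{"jaw":0,"dp":[0,0,-10],"yaw":0},{"jaw":0,"dp":[0,0,-10],"yaw":0},{"jaw":0,"dp":[0,0,-5],"yaw":0},{"jaw":0,"dp":[0,0,0],"yaw":0},{"jaw":0,"dp":[0,0,0],"yaw":0}]'
python3 -c "
from h import *
st();save('scene','s9.png');save('top','t9.png')
s=cv2.imread('pics/s9.png')[100:220,190:310];t=cv2.imread('pics/t9.png')[120:240,160:260]
im=np.zeros((480,800,3),np.uint8);im[:,:480]=cv2.resize(s,(480,480),interpolation=2);im[:360,490:790]=cv2.resize(t,(300,360),interpolation=2);cv2.imwrite('pics/z9.png',im)"
```

```text
time: 17.68
ee_pos: [0.551, 0.2537, 0.095]
tcp_rot: [0.095, 0.718, -0.088, 0.684]
force: [-0.3, -0.2, -3.7]
grip_width: 0.0156
t 17.68 pos [551.  253.7  95. ] jaw ang 1.31 xax [-0.046  0.016 -0.999] F [-0.3 -0.2 -3.7] w 15.6
```

View pics/z9.png

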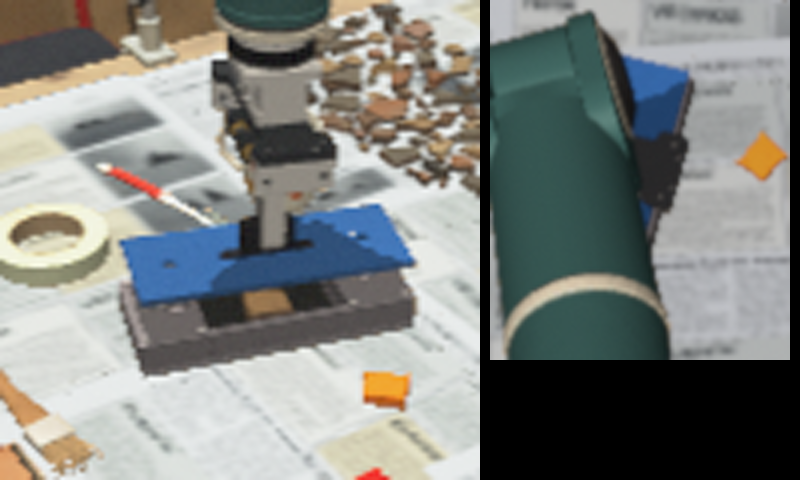

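Run:
```python
from h import *
s=cv2.imread('pics/s9.png')
a=s[150:178,218:298]; cv2.imwrite('pics/z10.png',cv2.resize(a,None,fx=10,fy=10,interpolation=2))
d=robot.get_image('scene')
# predicted with TCP pose
import math
c=np.array([.551,.2537]);yaw=1.31-1.431-.137
for k in(90,-90):
    print(yaw,proj(d,[c[0]+k/1000*math.cos(yaw),c[1]+k/1000*math.sin(yaw),.0795-k/1000*.028]))
```

```text
-0.258 (np.float64(280.3865040852849), np.float64(158.12812213077916))
-0.258 (np.float64(232.3954571483789), np.float64(165.03727281303173))
```

View pics/z10.png

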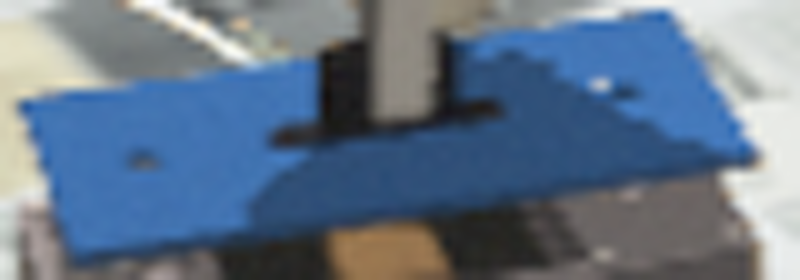

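Predicted and seen hole pixels agree to about 0.7 px. Estimated offset from the studs is +11.8 mm along and −4 mm lateral. Before fixing the lateral, I'll check the noise of the pose reading.

```bash
cat >> h.py <<'E'
def avg(n=6):
    P=[];J=[];X=[];F=[]
    for i in range(n):
        robot.get_image('scene'); s=robot.state(); m=R.from_quat(s['tcp_rot']).as_matrix(); P.append(s['ee_pos']*1000);J.append(np.arctan2(m[1,1],m[0,1]));X.append(m[:,0]);F.append(s['force'])
    P=np.array(P);p=P.mean(0);yaw=np.mean(J)-np.pi/2
    q=p[:2]-[540.6,260.6];e=np.array([.9666,-.2562]);n_=np.array([.2562,.9666])
    print('t',round(s['time'],2),'pos',p.round(1),'sd',P.std(0).round(2),'yaw',round(yaw,4),np.std(J).round(4),'x',np.mean(X,0).round(3),'F',np.mean(F,0).round(1),'along %.1f lat %.1f'%(q@e,q@n_))
E
python3 -c "
from h import *
avg(8)"
python3 -m handwheel '[{"jaw":0,"dp":[1,4,-4],"yaw":0},{"jaw":0,"dp":[0,0,-5],"yaw":0},{"jaw":0,"dp":[0,0,-5],"yaw":0},{"jaw":0,"dp":[0,0,-2],"yaw":0},{"jaw":0,"dp":[0,0,0],"yaw":0},{"jaw":0,"dp":[0,0,0],"yaw":0}]' 15
python3 -c "
from h import *
avg(8)"
```

```text
t 18.23 pos [551.3 254.6  95.7] sd [0.06 0.07 0.14] yaw -0.2599 0.0001 x [-0.045  0.017 -0.999] F [-0.1 -0.  -3.5] along 11.9 lat -3.0
time: 18.73
ee_pos: [0.552, 0.2592, 0.0771]
tcp_rot: [0.095, 0.718, -0.088, 0.684]
force: [-0.1, 0.4, -3.1]
grip_width: 0.0161
t 19.13 pos [552.1 259.3  77.5] sd [0.1  0.05 0.17] yaw -0.2594 0.0 x [-0.046  0.017 -0.999] F [ 0.  -0.1 -3.7] along 11.5 lat 1.7
```

```bash
python3 -m handwheel '[{"jaw":0,"dp":[0,-1.5,-1],"yaw":0},{"jaw":0,"dp":[0,0,-1],"yaw":0},{"jaw":0,"dp":[0,0,-1],"yaw":0},{"jaw":0,"dp":[0,0,0],"yaw":0}]' 12
python3 -c "
from h import *
avg(4)"
python3 -m handwheel '[{"jaw":0,"dp":[0,0,-1],"yaw":0},{"jaw":0,"dp":[0,0,-1],"yaw":0},{"jaw":0,"dp":[0,0,0],"yaw":0}]'
python3 -c "
from h import *
avg(4)"
```

```text
time: 19.47
ee_pos: [0.5523, 0.2577, 0.0745]
tcp_rot: [0.095, 0.718, -0.087, 0.684]
force: [0.1, -0.3, -3.2]
grip_width: 0.016
t 19.67 pos [552.3 257.8  74.7] sd [0.02 0.03 0.06] yaw -0.2594 0.0 x [-0.045  0.017 -0.999] F [-0.2  0.5 -3.3] along 12.1 lat 0.3
time: 19.92
ee_pos: [0.5524, 0.2579, 0.0727]
tcp_rot: [0.095, 0.717, -0.087, 0.684]
force: [-0.7, 0.4, -3.8]
grip_width: 0.0155
t 20.12 pos [552.5 257.9  72.8] sd [0.03 0.02 0.06] yaw -0.2593 0.0 x [-0.045  0.018 -0.999] F [-0.2 -0.  -3.4] along 12.2 lat 0.5
```

```bash
python3 -m handwheel '[{"jaw":0,"dp":[0,-0.5,-1],"yaw":0},{"jaw":0,"dp":[0,0,-1],"yaw":0},{"jaw":0,"dp":[0,0,0],"yaw":0}]'
python3 -c "
from h import *
avg(3)"
python3 -m handwheel '[{"jaw":0,"dp":[0,0,-1],"yaw":0},{"jaw":0,"dp":[0,0,0],"yaw":0}]'
python3 -c "
from h import *
avg(3)"
```

```text
time: 20.37
ee_pos: [0.5525, 0.2575, 0.0709]
tcp_rot: [0.096, 0.717, -0.087, 0.685]
force: [-0.9, 0.5, -1.1]
grip_width: 0.0157
t 20.52 pos [552.6 257.5  71. ] sd [0.02 0.   0.03] yaw -0.2593 0.0 x [-0.044  0.018 -0.999] F [-0.1  0.2 -2.9] along 12.4 lat 0.1
time: 20.68
ee_pos: [0.5526, 0.2576, 0.0701]
tcp_rot: [0.096, 0.717, -0.087, 0.685]
force: [-0.6, 0.1, -2.1]
grip_width: 0.0159
t 20.83 pos [552.7 257.6  70.1] sd [0.   0.02 0.01] yaw -0.2592 0.0 x [-0.044  0.018 -0.999] F [-0.4  0.6 -3.6] along 12.4 lat 0.2
```

```bash
for i in 1; do python3 -m handwheel '[{"jaw":0,"dp":[0,0,-1],"yaw":0},{"jaw":0,"dp":[0,0,0],"yaw":0}]'
python3 -c "
from h import *
avg(3)"; python3 -m handwheel '[{"jaw":0,"dp":[0,0,-1],"yaw":0},{"jaw":0,"dp":[0,0,0],"yaw":0}]'
python3 -c "
from h import *
avg(3);save('scene','s11.png')
s=cv2.imread('pics/s11.png')[145:185,215:305]; cv2.imwrite('pics/z11.png',cv2.resize(s,None,fx=8,fy=8,interpolation=2))
"; done
```

```text
time: 21.0
ee_pos: [0.5528, 0.2576, 0.0695]
tcp_rot: [0.096, 0.717, -0.087, 0.685]
force: [-1.7, -0.7, -1.9]
grip_width: 0.0158
t 21.15 pos [552.8 257.7  69.5] sd [0.01 0.01 0.02] yaw -0.2592 0.0 x [-0.044  0.018 -0.999] F [-2.1 -0.8  1.1] along 12.5 lat 0.3
time: 21.32
ee_pos: [0.553, 0.2576, 0.0694]
tcp_rot: [0.096, 0.717, -0.087, 0.685]
force: [0.1, -0.7, -4.0]
grip_width: 0.0162
t 21.47 pos [553.1 257.7  69.3] sd [0.01 0.   0.02] yaw -0.2593 0.0 x [-0.043  0.019 -0.999] F [-1.7 -1.1  3.5] along 12.9 lat 0.4
```

View pics/z11.png

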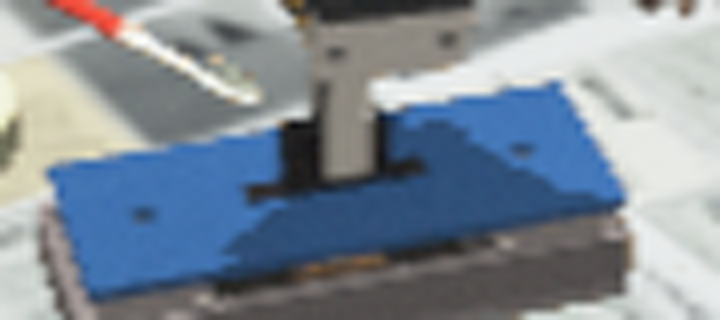

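Contact: Fz went from −3.5 to about +3.5 N at TCP z 69.4, close to the 69.5 expected on the stud tips. Now I slide towards box −x with light pressure.

```bash
python3 -m handwheel '[{"jaw":0,"dp":[-2,0.5,0],"yaw":0},{"jaw":0,"dp":[-2,0.5,-0.3],"yaw":0},{"jaw":0,"dp":[0,0,0],"yaw":0}]'
python3 -c "
from h import *
avg(2)"
python3 -m handwheel '[{"jaw":0,"dp":[-2,0.5,-0.3],"yaw":0},{"jaw":0,"dp":[-2,0.4,-0.3],"yaw":0},{"jaw":0,"dp":[0,0,0],"yaw":0}]'
python3 -c "
from h import *
avg(2)"
```

```text
time: 21.77
ee_pos: [0.5503, 0.2585, 0.0694]
tcp_rot: [0.096, 0.716, -0.087, 0.686]
force: [-1.2, -0.5, 1.2]
grip_width: 0.0161
t 21.87 pos [550.2 258.5  69.3] sd [0.02 0.02 0.01] yaw -0.26 0.0 x [-0.041  0.019 -0.999] F [ 0.7 -1.3  2.2] along 9.9 lat 0.5
time: 22.12
ee_pos: [0.5474, 0.2593, 0.0693]
tcp_rot: [0.097, 0.715, -0.087, 0.687]
force: [0.9, -1.0, 1.5]
grip_width: 0.016
t 22.22 pos [547.4 259.3  69.3] sd [0.01 0.   0.01] yaw -0.2605 0.0 x [-0.038  0.019 -0.999] F [ 2.  -1.2  3.4] along 6.9 lat 0.5
```

```bash
python3 -m handwheel '[{"jaw":0,"dp":[-2,0.4,-0.3],"yaw":0},{"jaw":0,"dp":[-2,0.4,-0.3],"yaw":0},{"jaw":0,"dp":[0,0,0],"yaw":0}]'
python3 -c "
from h import *
avg(2)"
python3 -m handwheel '[{"jaw":0,"dp":[-1.5,0.3,-0.3],"yaw":0},{"jaw":0,"dp":[-1.5,0.3,-0.3],"yaw":0},{"jaw":0,"dp":[0,0,0],"yaw":0}]'
python3 -c "
from h import *
avg(2)"
```

```text
time: 22.47
ee_pos: [0.5442, 0.2602, 0.0692]
tcp_rot: [0.097, 0.715, -0.087, 0.687]
force: [-0.2, -0.8, 2.4]
grip_width: 0.0159
t 22.57 pos [544.2 260.2  69.2] sd [0.03 0.03 0.  ] yaw -0.2609 0.0 x [-0.036  0.02  -0.999] F [ 0.4 -0.5  4.2] along 3.6 lat 0.5
time: 22.82
ee_pos: [0.5409, 0.2608, 0.0682]
tcp_rot: [0.097, 0.715, -0.087, 0.687]
force: [0.2, 0.1, -2.0]
grip_width: 0.0161
t 22.92 pos [540.9 260.8  68.1] sd [0.03 0.01 0.01] yaw -0.2609 0.0 x [-0.037  0.02  -0.999] F [ 0.1 -0.8 -1.1] along 0.2 lat 0.2
```

It dropped: z fell 1.1 mm and the contact force went away, at along ≈ 0.2 mm. I'll let it down gently here.

```bash
python3 -m handwheel '[{"jaw":0,"dp":[0,0,-1],"yaw":0},{"jaw":0,"dp":[0,0,-1],"yaw":0},{"jaw":0,"dp":[0,0,0],"yaw":0}]'
python3 -c "
from h import *
avg(2)"
```

```text
time: 23.17
ee_pos: [0.5407, 0.2606, 0.0656]
tcp_rot: [0.097, 0.715, -0.087, 0.687]
force: [2.3, -0.4, 1.6]
grip_width: 0.0159
t 23.27 pos [540.7 260.6  65.7] sd [0.01 0.01 0.03] yaw -0.2609 0.0 x [-0.038  0.019 -0.999] F [ 2.1 -0.7 -1.8] along 0.1 lat 0.1
```

```bash
python3 -m handwheel '[{"jaw":0,"dp":[0.3,0,-1],"yaw":0},{"jaw":0,"dp":[0,0,-1],"yaw":0},{"jaw":0,"dp":[0,0,0],"yaw":0}]'
python3 -c "
from h import *
avg(2)"
python3 -m handwheel '[{"jaw":0,"dp":[0,0,-1],"yaw":0},{"jaw":0,"dp":[0,0,-1],"yaw":0},{"jaw":0,"dp":[0,0,0],"yaw":0}]'
python3 -c "
from h import *
avg(2)"
```

```text
time: 23.52
ee_pos: [0.541, 0.2604, 0.0636]
tcp_rot: [0.097, 0.715, -0.087, 0.687]
force: [1.1, -2.5, -4.8]
grip_width: 0.0162
t 23.62 pos [541.  260.3  63.5] sd [0.   0.   0.01] yaw -0.261 0.0 x [-0.038  0.019 -0.999] F [ 1.5 -1.5 -4.7] along 0.4 lat -0.2
time: 23.87
ee_pos: [0.5406, 0.2604, 0.0611]
tcp_rot: [0.097, 0.715, -0.087, 0.687]
force: [1.1, -1.5, -1.2]
grip_width: 0.0159
t 23.97 pos [540.6 260.4  61.2] sd [0.02 0.01 0.  ] yaw -0.2606 0.0 x [-0.039  0.019 -0.999] F [ 0.9 -1.8 -3.8] along 0.0 lat -0.2
```

```bash
python3 -m handwheel '[{"jaw":0,"dp":[0,0,-1],"yaw":0},{"jaw":0,"dp":[0,0,-1],"yaw":0},{"jaw":0,"dp":[0,0,0],"yaw":0}]'
python3 -c "
from h import *
avg(2)"
python3 -m handwheel '[{"jaw":0,"dp":[0,0,-1],"yaw":0},{"jaw":0,"dp":[0,0,-0.5],"yaw":0},{"jaw":0,"dp":[0,0,0],"yaw":0}]'
python3 -c "
from h import *
avg(2)"
```

```text
time: 24.22
ee_pos: [0.5403, 0.2605, 0.059]
tcp_rot: [0.096, 0.716, -0.087, 0.686]
force: [0.9, -1.1, -2.5]
grip_width: 0.0155
t 24.32 pos [540.3 260.5  59.1] sd [0.01 0.   0.01] yaw -0.2604 0.0 x [-0.039  0.019 -0.999] F [ 0.6 -0.9 -3.8] along -0.2 lat -0.1
time: 24.57
ee_pos: [0.5402, 0.2607, 0.0576]
tcp_rot: [0.096, 0.716, -0.087, 0.686]
force: [-0.6, -1.3, 0.6]
grip_width: 0.016
t 24.67 pos [540.2 260.6  57.7] sd [0.01 0.02 0.01] yaw -0.2603 0.0 x [-0.039  0.019 -0.999] F [-0.8 -0.6  0. ] along -0.4 lat -0.1
```

One more light nudge down to seat it, then check the picture.

```bash
python3 -m handwheel '[{"jaw":0,"dp":[0,0,-1],"yaw":0},{"jaw":0,"dp":[0,0,0],"yaw":0}]' 8
python3 -c "
from h import *
avg(2)
save('scene','s12.png')
s=cv2.imread('pics/s12.png')[145:190,215:305]; cv2.imwrite('pics/z12.png',cv2.resize(s,None,fx=8,fy=8,interpolation=2))"
```

```text
time: 24.83
ee_pos: [0.5404, 0.2607, 0.0572]
tcp_rot: [0.097, 0.715, -0.087, 0.686]
force: [0.0, -1.9, -2.2]
grip_width: 0.0158
t 24.93 pos [540.4 260.7  57.1] sd [0.02 0.   0.02] yaw -0.2605 0.0 x [-0.039  0.019 -0.999] F [-0.1 -1.  -0.3] along -0.2 lat 0.0
```

View pics/z12.png

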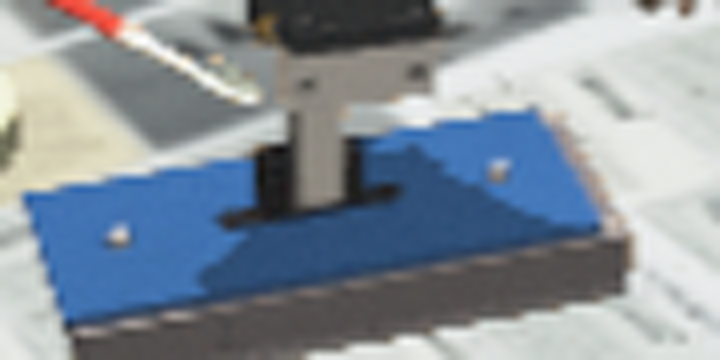

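Both studs show through the holes, at (118,238) and (498,170) in the crop. I'll press lightly once more to be sure it is flat, then release.

```bash
python3 -m handwheel '[{"jaw":0,"dp":[0,0,-1],"yaw":0},{"jaw":0,"dp":[0,0,-0.5],"yaw":0},{"jaw":0,"dp":[0,0,0],"yaw":0}]'
python3 -c "
from h import *
avg(2)"
```

```text
time: 25.23
ee_pos: [0.5408, 0.2606, 0.0566]
tcp_rot: [0.097, 0.715, -0.087, 0.687]
force: [-0.7, -1.6, -2.1]
grip_width: 0.0159
t 25.33 pos [540.8 260.6  56.5] sd [0.01 0.02 0.  ] yaw -0.2607 0.0 x [-0.038  0.02  -0.999] F [-1.3 -1.3  1.8] along 0.1 lat 0.1
```

```bash
python3 -m handwheel '[{"jaw":60,"dp":[0,0,0],"yaw":0},{"jaw":60,"dp":[0,0,0],"yaw":0},{"jaw":60,"dp":[0,0,0],"yaw":0},{"jaw":60,"dp":[0,0,0],"yaw":0},{"jaw":60,"dp":[0,0,0],"yaw":0},{"jaw":60,"dp":[0,0,0],"yaw":0},{"jaw":60,"dp":[0,0,10],"yaw":0},{"jaw":60,"dp":[0,0,20],"yaw":0},{"jaw":60,"dp":[0,0,30],"yaw":0},{"jaw":60,"dp":[0,0,30],"yaw":0},{"jaw":60,"dp":[0,0,20],"yaw":0},{"jaw":60,"dp":[0,0,0],"yaw":0},{"jaw":60,"dp":[0,0,0],"yaw":0}]'
python3 -c "
from h import *
avg(2)
save('scene','s13.png');save('top','t13.png')
s=cv2.imread('pics/s13.png')[145:190,215:305]; cv2.imwrite('pics/z13.png',cv2.resize(s,None,fx=8,fy=8,interpolation=2))"
```

```text
time: 26.42
ee_pos: [0.5402, 0.2606, 0.1747]
tcp_rot: [0.097, 0.715, -0.087, 0.687]
force: [0.1, -0.4, -0.3]
grip_width: 0.0563
t 26.52 pos [540.2 260.5 174.2] sd [0.18 0.07 0.5 ] yaw -0.2613 0.0 x [-0.038  0.02  -0.999] F [ 0.2  0.3 -0.4] along -0.4 lat -0.2
```

View pics/z13.png

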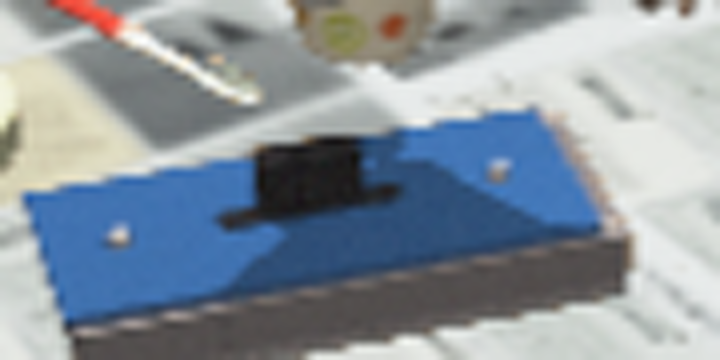

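View pics/s13.png

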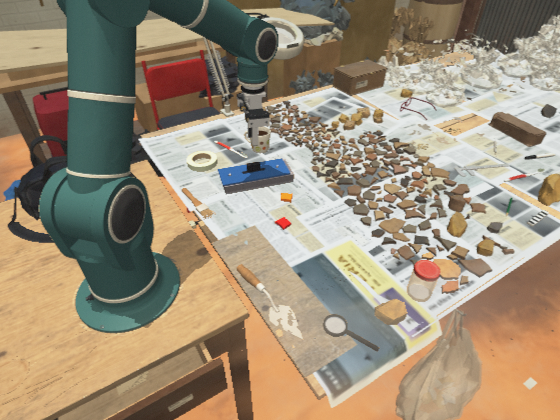

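The cover lies flat with both studs through its holes. The gripper is clear, the wrist force is about 0, and the bystanders and look-alikes haven't moved. I'm handing in now.

```bash
python3 -c "
from station import robot
print(robot.job_done())"
```

```text
the job is handed in; nothing more can be done
None
```

The sherd is in the box and the cover lies flat on the studs. I handed the job in at about 26.5 s; no verdict was reported.

**Sherd:** I gripped the brown sherd (not the orange or red look-alikes) and laid it in the middle of the well. A picture showed it lying there before the cover went on.

**Cover:**
- I set it on the stud tips about 12 mm to the +x side of where the cameras put the drop-in place, then slid it towards −x. The load on the studs was about 7 to 8 N at most in the averaged readings.
- It dropped within about 0.5 mm of the estimated place. That puts the studs about 7.5 mm from the slot middles towards −x.
- I let it down about 13 mm to the box; 12 mm was expected. The last light press carried about 5 N, and part of the extra millimetre may be the fingers slipping on the grip.

**Last checks:**
- The final pictures show both studs through the holes and the cover flush with the box.
- The gripper is open and clear, about 12 cm above where it let go, and the wrist force is near zero.
- In the scene view the bystanders and look-alikes appear where they were; I did not measure them again.

**What was off:** The arm drifted up to about 15 mm on fast moves (20 mm in height on one), which I corrected each time. The tool also picked up a tilt of about 2°, which levelled out when the cover met the studs. No check failed.

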